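Hold a pendulum angle gauge on its preset slope

TASK

Check the pendulum angle gauge on the round-topped wooden block: pick it up by the upright tang, turn it so that its dial faces the robot's side of the block, and stand it upright, square across the middle of the rounded top and resting lightly on it, until the pointer hangs still. Then rock it on the rounded top until its swinging pointer settles on the brass tab of the dial rim, and finish still holding it steady like that in the gripper, its foot resting lightly on the wood. Leave the other things on the desk where they are.

Things in the scene. Friction and masses are not known exactly. Their poses are not given: they have to be found in the camera images.
- gauge: Pendulum angle gauge, 0.25 to 0.4 kg, 144 mm tall, standing left of the microscope, near the desk edge. Origin: centre of the foot's underside; z up, dial faces -x, +y is the left end for a viewer facing the dial. Aluminium foot 40 (x) x 100 (y) x 12 mm; grey round housing, radius 43 mm, 26 mm thick, centred 60 mm up, rim 18 mm in front; white dial graduated every 5 degrees in its lower half.
- grip (a point): Middle of the flat grey grip tang on top of the gauge, 122 mm above the foot's underside. The tang is 20 mm thick (gauge x), 36 mm wide (y) and stands from 103 to 144 mm: grip it from above across its 20 mm. At the start the gauge is turned -0.3 to 1.3 rad about z from facing -x.
- foot_front (a point): Middle of the foot's lower edge on the dial side (20 mm in front of the gauge's origin).
- foot_back (a point): Middle of the foot's lower edge on the back side (20 mm behind the gauge's origin).
- pointer (a joint): Angle (rad) of the black pendulum pointer against the gauge, axis gauge +x at the dial centre, 60 mm up; 0 when upright. It swings freely, settles within about 1.5 s and then hangs straight down: with the gauge leaning to its own +y side (left, facing the dial) by an angle, it reads plus that angle.
- bezel (a joint): Angle (rad) of the brass tab on the dial rim against the gauge, same axis and zero as the pointer: 0 is the bottom of the dial, positive towards gauge +y (left). Preset 0.19 to 0.36; stiff, leave it. The pointer is on the tab when both angles agree.
- tab (a point): Middle of the inner end of the brass tab (5 mm wide), 30 mm from the dial centre.
- pointer_tip (a point): Tip of the pointer, 30 mm from the dial centre.
- block: Fixed wooden stud offcut on a dark 100 x 90 x 8 mm steel base, left of and behind the gauge. Wood 70 mm long (x), 60 mm wide (y), 62 mm tall; top fully rounded: half cylinder of radius 30 mm, axis along the block's x, 32 mm above the desk. Origin: centre of the underside; z up; -x is the end on the robot's side (turned at most 0.25 rad).
- crown (a point): Middle of the block's crown line, the highest line of its rounded top, 62 mm above the desk.
- jar: Small plastic jar with screw lid, 40 mm across, 51 mm tall, bystander. Origin under its centre.
- lens_case: Black rounded case 52 x 52 x 30 mm, bystander. Origin under its centre.
- coverslips: Small flat box 30 x 60 x 18 mm, bystander. Origin under its centre.
- eraser: Eraser 18 x 34 x 11 mm, bystander. Origin under its centre.
- petri_dish: Shallow clear round dish 60 mm across, 14 mm tall, bystander. Origin under its centre.
- eyepieces (a point): The microscope's eyepiece end nearest the robot, 0.42 m above the desk. The microscope (fixed, tall) lies behind this point (larger x), from 0.1 m to its right (-y) to 0.16 m to its left (+y), its stage 0.2 m above the desk: keep arm and gripper out of there, also when swinging across from the right.

How it is judged:
By the outcome, as a careful person would: the job done as asked, in the order asked, and still so for the second after the job is handed in, while the arm keeps its last pose, push and grip.
It also fails if it takes over 51 s, if anything falls off the work surface, if the arm or the gripper's body presses on something with over 40 N, if the wrist force passes 120 N, or if a joint passes its speed limit or range.

ROBOT

A 6-joint arm with a two-finger parallel gripper is mounted at the origin on a cart in front of the work surface, level with it; the furniture and walls round the work are solid. World frame = base frame: x ahead of the robot, y to its left, z up, the work surface at z = 0. Lengths are in m, angles in degrees, forces in N, time in s.
With the tool pointing down it reaches from about 0.3 to 0.75 m from the base axis. Payload 8.5 kg.
Tool frame: the origin (TCP) lies midway between the tips of the shut fingers; the grasp point (between the pads) lies 19 mm behind it; z points along the fingers, y is the line along which they close (so a half turn about z gives the same grasp; the last joint's range is limited). The gripper opens to 85 mm and grips with 20 to 120 N. Pads are 22 mm wide; open, the fingers measure 114 mm over their backs; the gripper's body (76 mm by 85 mm) begins 54 mm behind the grasp point. The pads swing forward as they close: fully open they stand 13 mm farther back than shut.
Start: joints at [63.467, 21.807, 74.336, -0, 83.858, -12.336], TCP at [0.135, 0.533, 0.231] pointing down, gripper open.
Joint ranges: [-178.18, 178.18], [-50.72, 133.34], [12.68, 142.11], [-81.47, 261.47], [9.98, 163.14], [-165.26, 165.26]. Speed limits (degrees/s): [136.94, 136.94, 180, 180, 180, 180].

INTERFACE

Orientations are given as a 3x3 rotation matrix whose columns are the frame's x, y, z axes.
In Python, from rig import env, viewer, recognise, pinpoint gives the robot as it stands.
- The arm moves only by the tool move_arm, never from a script. Its argument "plan" is text: rows parted by semicolons, each of 7 numbers parted by spaces: the shift along the tool's x, y, z in m, then the turn, a rotation vector about the tool's x, y, z in rad, then the finger opening in m, from 0 to 0.0854. A call has 1 to 12 rows; each row shifts and turns the commanded pose from where the row before left it, along the tool's axes as they then stand; what a row does not reach is not made up. A row lasts 1/8 s, in which the tool goes at most 62.5 mm and 10.7 degrees, less where a joint would pass 70% of its speed; a pose out of reach is approached as far as the arm can. A call is refused whole if a number of a shift passes 0.0625 or a number of a turn 0.188, either way. A call with a gripper value outside its range is refused whole. The fingers move at their own pace and stop on an object; "grip_force" is the grip in N (left out, the last holds). Time passes only in rows, so rows that do not move let the fingers close. It gives the time, the measured TCP pose, the force, the opening and the grip force at its end, in the units of the state.
- env.observe(): the state, without advancing time (a new reading comes with each control period).
- viewer.get_image(name): name is "side" or "top"; returns (picture, depth): 400x640x3 uint8, red, green, blue; 400x640 float32, m along the optical axis (not along the pixel's ray), 0 where there is no reading.
- viewer.calibration(name): a dict with "fx", "fy", "cx", "cy" (pixels), "R" (3x3) and "t" (3): a world point X has camera coordinates R X + t. Camera axes: x right, y down, z forward; pixel columns grow to the right and rows downward; lengths in m; the calibration is good to about 2 mm. A picture is of the moment at which its call begins. calibration takes no time and is no camera call.
- env.close_job(): hands the job in; it is judged then, once.
Trained networks look in the newest picture that a camera, given by its name, has taken for a name from the list of things; names that differ only in an ending like _2 or _b are one class to them, and where a whole thing is asked for, a point or a joint stands for the part that bears it (a point fixed in the world has none). Each returns a list of dicts, best first, with "conf" (0 to 1); they miss things now and then, are a little off and sometimes report something else, mostly with a low value. They report only what shows in the picture. A call takes as long as a camera call.
- recognise(camera, name): "extent" ([centre column, centre row, width, height] in pixels, round what is visible of it).
- pinpoint(camera, name): "pixel" ([column, row] in pixels: a listed point, or the origin of a listed thing).
The state is a dict: "time_s": time; "q": joint angles; "qvel": joint speeds; "joint_efforts": joint torques, N m; "position": TCP position; "tool_rot": TCP orientation; "ft_force": force on the tool from outside, world axes, zero at the start; "wrist_torque": the same for the moment, N m; "grip_width": finger opening in m; "gripper_force": force on a finger pad.
Only numpy, scipy, OpenCV 4.12 (cv2) and the standard library are available. Lean on these libraries where they do the work, as an engineer would, in place of code of your own. Each camera call takes 0.05 s, during which the arm holds its last target. There are 200 camera calls.

## Working session

There is one attempt and no reset: what is moved stays moved. The work goes in short steps, Python scripts to look and compute and a tool call to move; the robot and the scene stay as the last step left them, time stands still between calls to the robot, and variables do not carry over. Pictures are saved under pics/ and viewed, at most 10 in all, crops included, and the job is handed in when it is done.

Besides the shell and the picture viewer there is one more tool, called after ">>>" as name(argument=value, ...) on one line, values as JSON. move_arm: Moves the arm, as the interface text tells. Its arguments: {"type":"object","properties":{"plan":{"type":"string"},"grip_force":{"type":"number"}},"required":["plan"]}

```bash
mkdir -p pics; ls; cat > h.py <<'E'
import numpy as np, cv2
from rig import env, viewer, recognise, pinpoint
def ray(cam,px):
    c=viewer.calibration(cam);R=np.array(c["R"]);t=np.array(c["t"])
    d=R.T@np.array([(px[0]-c["cx"])/c["fx"],(px[1]-c["cy"])/c["fy"],1.]);return -R.T@t,d
def onz(cam,px,z):
    o,d=ray(cam,px);return o+d*(z-o[2])/d[2]
def tri(pa,pb,a="side",b="top"):
    o1,d1=ray(a,pa);o2,d2=ray(b,pb)
    s=np.linalg.lstsq(np.c_[d1,-d2],o2-o1,rcond=None)[0]
    p,q=o1+s[0]*d1,o2+s[1]*d2;return (p+q)/2,np.linalg.norm(p-q)
def proj(cam,X):
    c=viewer.calibration(cam);x=np.array(c["R"])@np.array(X)+np.array(c["t"])
    return np.array([c["fx"]*x[0]/x[2]+c["cx"],c["fy"]*x[1]/x[2]+c["cy"]])
def pic(cam,name=None):
    im,d=viewer.get_image(cam)
    if name: cv2.imwrite("pics/"+name,im[:,:,::-1])
    return im,d
def pp(cam,n):
    r=pinpoint(cam,n);return (np.array(r[0]["pixel"]),r[0]["conf"]) if r else (None,0)
E
python3 - <<'E'
from h import *
np.set_printoptions(precision=4,suppress=True)
for c in("side","top"):
    k=viewer.calibration(c);print(c,k["fx"],-np.array(k["R"]).T@k["t"],np.array(k["R"])[2])
    pic(c,c+"0.png")
    for n in("grip","foot_front","foot_back","gauge","tab","pointer_tip","block","crown","eyepieces","jar","lens_case","coverslips","eraser","petri_dish"):
        print(n,*pp(c,n))
o=env.observe();print(o["time_s"],o["position"],o["tool_rot"],o["ft_force"])
E
```

```text
pics
side 374.7699235184729 [ 0.4384 -0.706   0.8387] [ 0.1175  0.7929 -0.598 ]
grip [259.6 207.2] 0.92
foot_front [259.8 237.1] 0.6
foot_back [270.7 237.4] 0.69
gauge [261.7 239.7] 0.59
tab [258.8 226.3] 0.38
pointer_tip None 0
block [311.4 200.6] 0.55
crown [309.6 190. ] 0.75
eyepieces [289.2 142.6] 0.89
jar [323.8 225.2] 0.62
lens_case [263.7 207.6] 0.58
coverslips [352.2 317.4] 0.84
eraser [279.9 263.4] 0.62
petri_dish [388.1 335.3] 0.69
top 470.54429090014105 [0.2475 0.1053 1.8056] [ 0.1939  0.0058 -0.981 ]
grip [284.9 246.2] 0.57
foot_front [292.6 257.2] 0.87
foot_back [291.6 249.8] 0.69
gauge [292.1 249.3] 0.66
tab [289.1 254.3] 0.53
pointer_tip [287.7 255.4] 0.45
block [247.3 209.7] 0.67
crown [243.2 207.9] 0.88
eyepieces [332.  215.9] 0.97
jar [286.3 201.3] 0.63
lens_case [256.1 247.7] 0.66
coverslips [380.  198.2] 0.61
eraser [322.3 239.8] 0.37
petri_dish [399.9 177.6] 0.75
1.5 [0.1349 0.5332 0.2313] [[-0.9695  0.2453 -0.    ]
 [ 0.2453  0.9695 -0.    ]
 [-0.     -0.     -1.    ]] [-0.6459 -0.4111 -0.6355]
```

```bash
python3 - <<'E'
from h import *
np.set_printoptions(precision=4,suppress=True)
a=cv2.imread("pics/side0.png");b=cv2.imread("pics/top0.png")
A=cv2.resize(a[140:290,180:380],None,fx=4,fy=4,interpolation=cv2.INTER_CUBIC)
B=cv2.resize(b[160:310,200:400],None,fx=4,fy=4,interpolation=cv2.INTER_CUBIC)
cv2.imwrite("pics/a0.png",A);cv2.imwrite("pics/b0.png",B)
S=dict(grip=(259.6,207.2),ff=(259.8,237.1),fb=(270.7,237.4),g=(261.7,239.7),tab=(258.8,226.3),block=(311.4,200.6),crown=(309.6,190),eye=(289.2,142.6),jar=(323.8,225.2),lens=(263.7,207.6),eraser=(279.9,263.4))
T=dict(grip=(284.9,246.2),ff=(292.6,257.2),fb=(291.6,249.8),g=(292.1,249.3),tab=(289.1,254.3),block=(247.3,209.7),crown=(243.2,207.9),eye=(332,215.9),jar=(286.3,201.3),lens=(256.1,247.7),eraser=(322.3,239.8))
Z=dict(grip=.122,ff=0,fb=0,g=0,block=0,crown=.062,eye=.42,jar=0,lens=0,eraser=0)
for k in S:
    p,e=tri(S[k],T[k]);print(k,p,round(e,4),*( (onz("side",S[k],Z[k])[:2],onz("top",T[k],Z[k])[:2]) if k in Z else ()))
E
```

```text
grip [0.3982 0.2411 0.1118] 0.0187 [0.3898 0.2254] [0.4066 0.2416]
ff [0.3786 0.2215 0.0011] 0.0048 [0.3809 0.2232] [0.3763 0.2212]
fb [ 0.4107  0.2268 -0.0094] 0.0108 [0.4163 0.2176] [0.4045 0.2255]
g [ 0.3967  0.2227 -0.0093] 0.0212 [0.3869 0.2099] [0.4064 0.2237]
tab [0.3825 0.2317 0.0398] 0.0034
block [ 0.5662  0.4013 -0.0003] 0.0131 [0.5728 0.4024] [0.5595 0.401 ]
crown [0.563  0.41   0.0428] 0.0079 [0.5639 0.384 ] [0.5556 0.4065]
eye [0.4752 0.0791 0.4182] 0.0109 [0.4805 0.0775] [0.4694 0.0789]
jar [0.5946 0.249  0.0075] 0.0049 [0.5985 0.2582] [0.5935 0.2496]
lens [0.4036 0.3584 0.018 ] 0.0132 [0.3962 0.38  ] [0.4118 0.3619]
eraser [ 0.4425  0.1079 -0.0103] 0.0043 [0.4403 0.0976] [0.4435 0.1081]
```

View pics/a0.png

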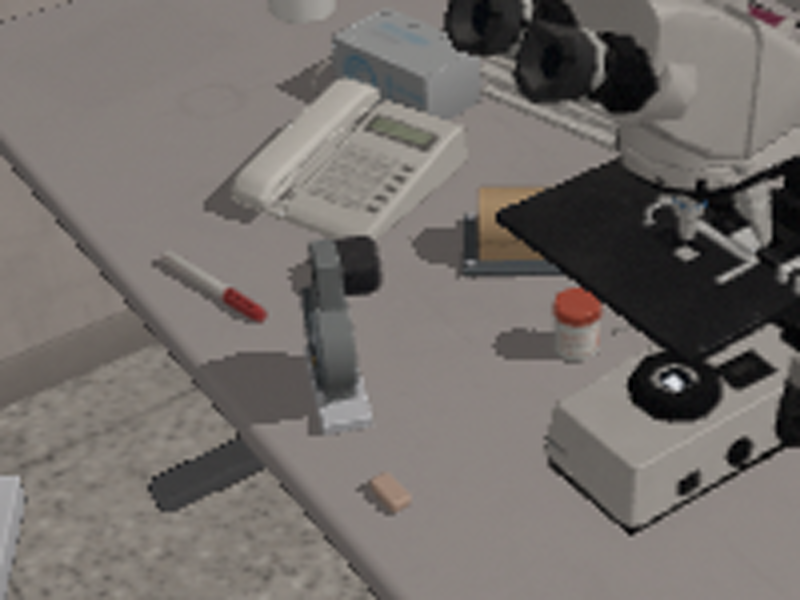

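View pics/b0.png

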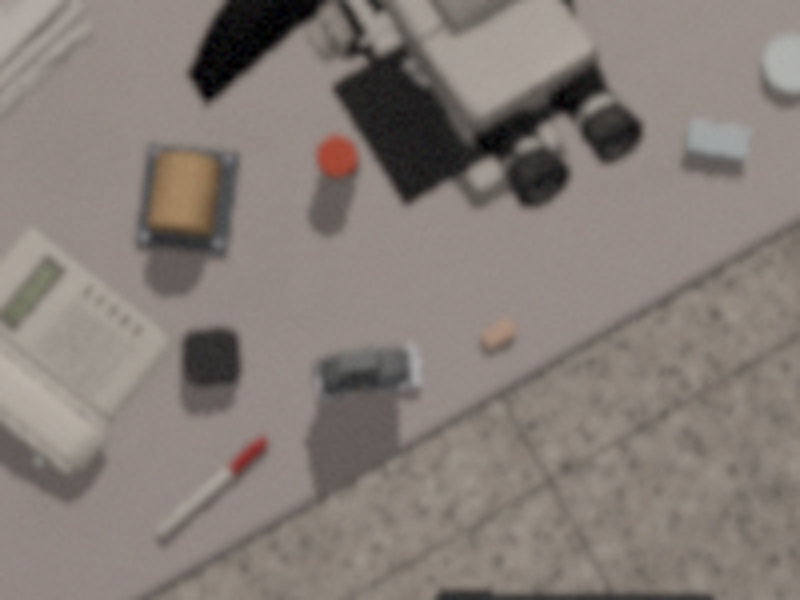

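```bash
cat >> h.py <<'E'
def cloud(cam,name=None):
    im,d=pic(cam,name);c=viewer.calibration(cam);R=np.array(c["R"]);t=np.array(c["t"])
    v,u=np.indices(d.shape);P=np.dstack([(u-c["cx"])/c["fx"]*d,(v-c["cy"])/c["fy"]*d,d])
    X=(P-t)@R;X[d==0]=np.nan;return im,X
def rect(P):
    (c,s,a)=cv2.minAreaRect(P.astype(np.float32)*1000);return np.round(c,1),np.round(s,1),round(a,1)
E
python3 - <<'E'
from h import *
np.set_printoptions(precision=4,suppress=True)
C={c:cloud(c) for c in("top","side")}
def sel(cam,x,y,z):
    X=C[cam][1];m=(abs(X[...,0]-x[0])<x[1])&(abs(X[...,1]-y[0])<y[1])&(X[...,2]>z[0])&(X[...,2]<z[1]);return X[m],C[cam][0][m]
for c in C:
    for n,x,y,zs in(("gauge",(.4,.08),(.23,.075),((-.01,.006),(.006,.02),(.02,.06),(.06,.105),(.105,.16))),("block",(.56,.07),(.41,.07),((.004,.02),(.02,.045),(.045,.075)))):
        for z in zs:
            P,I=sel(c,x,y,z)
            if n=="gauge" and z[0]<0: print(c,"table z",np.median(P[:,2]));continue
            if len(P)>3: print(c,n,z,len(P),P.mean(0),P[:,2].max(),rect(P[:,:2]))
# colour wood, base via top
im,X=C["top"];hsv=cv2.cvtColor(im,cv2.COLOR_RGB2HSV)
m=(hsv[...,0]>8)&(hsv[...,0]<25)&(hsv[...,1]>80);m[:,:200]=0
m[:190]=0;m[230:]=0;m[:,270:]=0
vu=np.argwhere(m)[:,::-1];print("wood px",rect(vu/1000.),len(vu))
W=np.array([onz("top",p,.045)[:2] for p in vu]);print(rect(W),W.mean(0))
print(X[m][:,:3].max(0),np.percentile(X[m][:,2],[10,50,90]))
hi=X[m];hi=hi[hi[:,2]>.052];print("crown pts",hi.mean(0),len(hi),rect(hi[:,:2]))
E
```

```text
top table z -0.0005366830693291776
top gauge (0.006, 0.02) 188 [0.399  0.2265 0.0092] 0.019685931018413115 (array([400. , 230.1]), array([159.8, 149. ]), 0.0)
top gauge (0.02, 0.06) 27 [0.3797 0.2221 0.0326] 0.05447650968095787 (array([385.9, 226.3]), array([25.4, 88.9]), 5.6)
top gauge (0.06, 0.105) 135 [0.3892 0.2208 0.0889] 0.10444347699173259 (array([391. , 224.5]), array([30.8, 84.8]), 8.8)
top gauge (0.105, 0.16) 70 [0.3919 0.2247 0.1392] 0.152112325345685 (array([390.4, 223.9]), array([29. , 35.3]), 10.7)
top block (0.004, 0.02) 332 [0.5566 0.4074 0.0088] 0.01974675960129453 (array([559.8, 410.3]), array([138.2, 139.1]), 0.1)
top block (0.02, 0.045) 67 [0.5538 0.3904 0.035 ] 0.04484678797232032 (array([556.8, 399.6]), array([67.6, 78. ]), 86.1)
top block (0.045, 0.075) 247 [0.5601 0.4019 0.057 ] 0.06929219415135895 (array([561.1, 402.2]), array([56.8, 70.4]), 81.2)
side table z -0.001065943820650834
side gauge (0.006, 0.02) 125 [0.3975 0.1918 0.0109] 0.018889434954999656 (array([395.5, 216.9]), array([40.4, 96. ]), 7.9)
side gauge (0.02, 0.06) 84 [0.3907 0.2008 0.0416] 0.05994
[... 221 characters left out ...]
51 0.2113 0.1313] 0.14586239725455724 (array([395. , 218.2]), array([20.3, 36.6]), 9.3)
side block (0.004, 0.02) 161 [0.5439 0.3779 0.0087] 0.019816993461349366 (array([556.8, 398.5]), array([93.3, 83.1]), 85.1)
side block (0.02, 0.045) 56 [0.5434 0.3726 0.0308] 0.04393911608070436 (array([547.8, 373.3]), array([13.2, 39.7]), 82.4)
side block (0.045, 0.075) 76 [0.5476 0.3934 0.0577] 0.06339511345229353 (array([552. , 399.8]), array([65.2, 33.7]), 22.7)
wood px (array([245.7, 207.7]), array([15.7, 19.9]), 8.1) 305
(array([559.5, 400.1]), array([59.9, 76.3]), 83.1) [0.5586 0.4003]
[nan nan nan] [nan nan nan]
crown pts [0.5606 0.4023 0.0589] 196 (array([560.1, 403.1]), array([69.9, 49.5]), 0.1)
```

```bash
cat > p.py <<'E'
from h import *
from scipy.spatial.transform import Rotation as Ro, Slerp
def down(psi):  # tool down, tool y at world angle psi deg
    a=np.radians(psi);y=np.array([np.cos(a),np.sin(a),0]);z=np.array([0,0,-1.]);return np.c_[np.cross(y,z),y,z]
def plan(p0,R0,wps,op):
    """wps: list of (p,R,nrows[,opening]); prints rounded rows w/ error feedback"""
    p=np.array(p0,float);R=np.array(R0,float);rows=[];a,Ra=p.copy(),R.copy()
    for w in wps:
        b,Rb,n=np.array(w[0],float),np.array(w[1]),w[2];o=w[3] if len(w)>3 else op
        sl=Slerp([0,1],Ro.from_matrix([Ra,Rb]))
        for k in range(1,n+1):
            s=np.round(R.T@(a+(b-a)*k/n-p),4);p=p+R@s
            r=np.round((Ro.from_matrix(R.T)*sl(k/n)).as_rotvec(),3);R=R@Ro.from_rotvec(r).as_matrix()
            assert abs(s).max()<=.0625 and abs(r).max()<=.187,(s,r)
            rows.append(" ".join(f"{v:g}" for v in [*s,*r,o]))
        a,Ra=b,Rb
    for i in range(0,len(rows),12): print("; ".join(rows[i:i+12]))
    return p,R
def st():
    o=env.observe();return o,np.array(o["position"]),np.array(o["tool_rot"])
E
python3 - <<'E'
from p import *
o,p,R=st()
plan(p,R,[([.3935,.2205,.231],down(9),9),([.3935,.2205,.17],down(9),2)],.0854)
E
```

```text
-0.0364 -0.0266 0 0 -0 0.13 0.0854; -0.0395 -0.0217 0.0001 0 -0 0.129 0.0854; -0.042 -0.0165 0 0 -0 0.13 0.0854; -0.0437 -0.0108 0.0001 0 -0 0.129 0.0854; -0.0448 -0.0051 -0 0 -0 0.13 0.0854; -0.0451 0.0007 0 0 -0 0.129 0.0854; -0.0446 0.0065 0.0001 0 -0 0.13 0.0854; -0.0434 0.0123 0 0 -0 0.129 0.0854; -0.0415 0.0177 0 0 -0 0.13 0.0854; 0 0 0.0305 0 -0 -0 0.0854; 0 -0 0.0305 0 -0 -0 0.0854
```

>>> move_arm(plan="-0.036 -0.027 0 0 0 0.13 0.0854; -0.040 -0.022 0 0 0 0.13 0.0854; -0.042 -0.016 0 0 0 0.13 0.0854; -0.044 -0.011 0 0 0 0.13 0.0854; -0.045 -0.005 0 0 0 0.13 0.0854; -0.045 0.001 0 0 0 0.13 0.0854; -0.045 0.007 0 0 0 0.13 0.0854; -0.043 0.012 0 0 0 0.13 0.0854; -0.041 0.018 0 0 0 0.126 0.0854; 0 0 0.03 0 0 0 0.0854; 0 0 0 0 0 0 0.0854", grip_force=60)

```text
time_s: 2.98
position: [0.3932, 0.2198, 0.2001]
tool_rot: [[-0.156, 0.988, -0.004], [0.988, 0.156, -0.001], [-0.0, -0.004, -1.0]]
ft_force: [-1.6, -0.1, 1.0]
grip_width: 0.0853
gripper_force: 0.0
```

>>> move_arm(plan="0 0 0.046 0 0 0 0.0854; 0 0 0.046 0 0 0 0.0854; 0 0 0 0 0 0 0.05; 0 0 0 0 0 0 0.03; 0 0 0 0 0 0 0.01; 0 0 0 0 0 0 0.01; 0 0 0 0 0 0 0.01", grip_force=60)

```text
time_s: 3.85
position: [0.3946, 0.2206, 0.1108]
tool_rot: [[-0.156, 0.988, 0.003], [0.988, 0.156, 0.001], [0.0, 0.003, -1.0]]
ft_force: [-1.7, 0.2, 7.7]
grip_width: 0.0193
gripper_force: 59.9
```

```bash
python3 - <<'E'
from h import *
o=env.observe();print(o["position"],o["grip_width"],o["gripper_force"],o["ft_force"])
im,_=pic("side");A=im[130:280,180:380]
im,_=pic("top");B=im[180:330,200:400]
cv2.imwrite("pics/g1.png",cv2.resize(np.hstack([A,B])[:,:,::-1],(800,300),interpolation=cv2.INTER_CUBIC))
E
```

```text
[0.39459929 0.22056507 0.11083796] 0.019343484605849556 59.851714968681335 [-1.73841889  0.19018324  7.70521056]
```

View pics/g1.png

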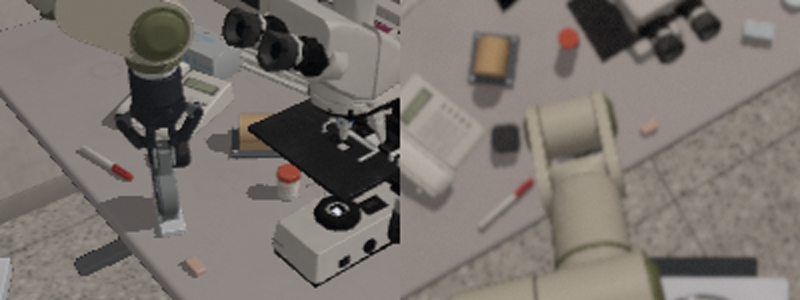

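```bash
python3 - <<'E'
from p import *
o,p,R=st()
plan([.3935,.2198,.108],down(9),[([.385,.22,.22],down(9),3,.01),([.32,.06,.34],down(35),6,.01),([.36,-.26,.42],down(100),9,.01)],.01)
E
```

```text
0.0005 -0.0028 -0.0373 -0 -0 -0 0.01; 0.0005 -0.0028 -0.0374 -0 -0 -0 0.01; 0.0005 -0.0028 -0.0373 -0 -0 -0 0.01; -0.0246 -0.0148 -0.02 -0 -0 -0.076 0.01; -0.0235 -0.0167 -0.02 -0 -0 -0.075 0.01; -0.0221 -0.0184 -0.02 -0 -0 -0.076 0.01; -0.0206 -0.0201 -0.02 -0 -0 -0.076 0.01; -0.0191 -0.0215 -0.02 -0 -0 -0.075 0.01; -0.0174 -0.0229 -0.02 -0 -0 -0.076 0.01; -0.0317 -0.0168 -0.0089 -0 -0 -0.126 0.01; -0.0293 -0.0206 -0.0089 -0 -0 -0.126 0.01; -0.0265 -0.0241 -0.0089 -0 -0 -0.126 0.01
-0.0233 -0.0273 -0.0089 -0 -0 -0.126 0.01; -0.0196 -0.03 -0.0088 -0 -0 -0.126 0.01; -0.0157 -0.0322 -0.0089 -0 -0 -0.126 0.01; -0.0116 -0.0339 -0.0089 -0 -0 -0.126 0.01; -0.0072 -0.0351 -0.0089 -0 -0 -0.126 0.01; -0.0027 -0.0357 -0.0089 -0 -0 -0.126 0.01
```

>>> move_arm(plan="0 -0.003 -0.037 0 0 0 0.01; 0.001 -0.003 -0.037 0 0 0 0.01; 0 -0.003 -0.038 0 0 0 0.01; -0.025 -0.015 -0.02 0 0 -0.076 0.01; -0.024 -0.017 -0.02 0 0 -0.076 0.01; -0.022 -0.018 -0.02 0 0 -0.076 0.01; -0.021 -0.020 -0.02 0 0 -0.076 0.01; -0.019 -0.022 -0.02 0 0 -0.076 0.01; -0.017 -0.023 -0.02 0 0 -0.076 0.01; -0.032 -0.017 -0.009 0 0 -0.126 0.01; -0.029 -0.021 -0.009 0 0 -0.126 0.01; -0.027 -0.024 -0.009 0 0 -0.126 0.01")

```text
time_s: 5.45
position: [0.3325, -0.0492, 0.3691]
tool_rot: [[-0.839, 0.544, 0.001], [0.544, 0.839, -0.0], [-0.001, 0.0, -1.0]]
ft_force: [0.8, 0.4, -3.0]
grip_width: 0.0191
gripper_force: 59.7
```

>>> move_arm(plan="-0.023 -0.027 -0.009 0 0 -0.126 0.01; -0.020 -0.030 -0.009 0 0 -0.126 0.01; -0.016 -0.032 -0.009 0 0 -0.126 0.01; -0.012 -0.034 -0.009 0 0 -0.126 0.01; -0.007 -0.035 -0.009 0 0 -0.126 0.01; -0.003 -0.036 -0.009 0 0 -0.126 0.01; 0 0 0 0 0 0 0.01; 0 0 0 0 0 0 0.01; 0 0 0 0 0 0 0.01; 0 0 0 0 0 0 0.01; 0 0 0 0 0 0 0.01; 0 0 0 0 0 0 0.01")

```text
time_s: 6.95
position: [0.3612, -0.2615, 0.4223]
tool_rot: [[-0.984, -0.175, 0.0], [-0.175, 0.984, -0.0], [-0.0, -0.0, -1.0]]
ft_force: [0.2, 0.1, -2.4]
grip_width: 0.0192
gripper_force: 60.0
```

```bash
python3 - <<'E'
from p import *
o,p,R=st();print(o["time_s"],p,np.round(R,3).tolist(),o["ft_force"])
ims=[pic("side")[0] for _ in range(4)];im=np.mean(ims,0)
np.save("avg.npy",im)
for n in("tab","pointer_tip","grip","foot_front","gauge"): print(n,*pp("side",n))
g=proj("side",p-[0,0,.045]);print(g)
u,v=map(int,g);cv2.imwrite("pics/d1.png",cv2.resize(im[v-60:v+60,u-75:u+75,::-1],(750,600),interpolation=cv2.INTER_CUBIC));print(u-75,v-60)
E
```

```text
6.95 [ 0.36123258 -0.26147406  0.42234637] [[-0.984, -0.175, 0.0], [-0.175, 0.984, -0.0], [-0.0, -0.0, -1.0]] [ 0.16314257  0.09373886 -2.40717917]
tab [223.7 290.3] 0.95
pointer_tip [239.1 291.7] 0.59
grip [227.6 242.8] 0.71
foot_front [236.8 301.8] 0.77
gauge [234.8 295.5] 0.79
[232.34358532 266.44333563]
157 206[ WARN:0@6.016] global loadsave.cpp:1063 imwrite_ Unsupported depth image for selected encoder is fallbacked to CV_8U.
```

View pics/d1.png

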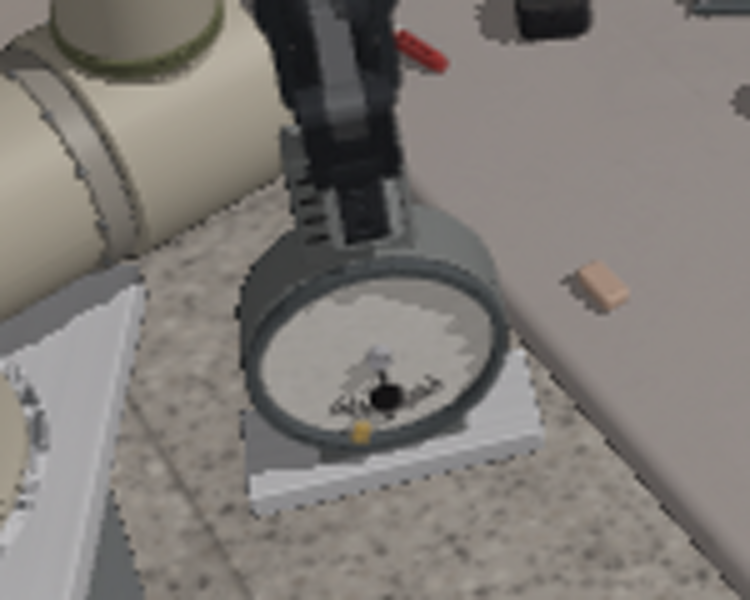

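```bash
python3 - <<'E'
from p import *
o,p,R=st()
R2=R@Ro.from_rotvec([.7,0,0]).as_matrix()
plan([.36,-.26,.42],down(100),[([.37,-.33,.5],down(100)@Ro.from_rotvec([.7,0,0]).as_matrix(),6,.01)],.01)
E
```

```text
0.0004 -0.0118 -0.0133 0.117 -0 -0 0.01; 0.0004 -0.0132 -0.0119 0.116 0 -0 0.01; 0.0004 -0.0146 -0.0103 0.117 0 -0 0.01; 0.0003 -0.0156 -0.0084 0.117 0 -0 0.01; 0.0004 -0.0165 -0.0066 0.116 -0 -0 0.01; 0.0004 -0.0172 -0.0047 0.117 -0 -0 0.01
```

>>> move_arm(plan="0 -0.012 -0.013 0.117 0 0 0.01; 0 -0.013 -0.012 0.117 0 0 0.01; 0 -0.015 -0.010 0.117 0 0 0.01; 0 -0.016 -0.008 0.117 0 0 0.01; 0 -0.016 -0.007 0.117 0 0 0.01; 0.002 -0.017 -0.005 0.117 0 0 0.01; 0 0 0 0 0 0 0.01; 0 0 0 0 0 0 0.01; 0 0 0 0 0 0 0.01; 0 0 0 0 0 0 0.01; 0 0 0 0 0 0 0.01; 0 0 0 0 0 0 0.01")

```text
time_s: 8.9
position: [0.3717, -0.3315, 0.5019]
tool_rot: [[-0.985, -0.134, 0.113], [-0.175, 0.752, -0.636], [0.0, -0.646, -0.764]]
ft_force: [0.2, 0.4, -3.5]
grip_width: 0.0192
gripper_force: 60.2
```

>>> move_arm(plan="0 0 0 0 0 0 0.01; 0 0 0 0 0 0 0.01; 0 0 0 0 0 0 0.01; 0 0 0 0 0 0 0.01; 0 0 0 0 0 0 0.01; 0 0 0 0 0 0 0.01; 0 0 0 0 0 0 0.01; 0 0 0 0 0 0 0.01")

```text
time_s: 9.9
position: [0.3716, -0.3315, 0.502]
tool_rot: [[-0.985, -0.134, 0.113], [-0.175, 0.752, -0.636], [0.0, -0.646, -0.764]]
ft_force: [0.3, 0.5, -2.1]
grip_width: 0.0192
gripper_force: 60.2
```

```bash
python3 - <<'E'
from p import *
o,p,R=st();print(o["time_s"],p,np.round(R,3).tolist(),o["ft_force"],np.round(o["q"],1))
im=np.mean([pic("side")[0] for _ in range(4)],0).astype(np.uint8)
for n in("tab","pointer_tip","grip","foot_front","gauge"): print(n,*pp("side",n))
g=proj("side",p+R[:,2]*.045);print(g)
# rectify onto dial plane: 10 px/mm... centre 62-19... below grip ; plane 15 mm in front
ex=R[:,0];ez=-R[:,2];c=p+R[:,2]*(.06-.016)-R[:,1]*.014  # guess dial centre; image right = viewer right = gauge -y
# gauge y = tool x direction? gauge x=tool y, z=-tool z -> gauge y = z x x
gy=np.cross(ez,R[:,1]);print("gy",gy,ex)
S=.06;corn=[c+a*gy*S+b*ez*S for a,b in((1,1),(-1,1),(-1,-1),(1,-1))]
H=cv2.getPerspectiveTransform(np.float32([proj("side",k) for k in corn]),np.float32([[0,0],[600,0],[600,600],[0,600]]))
W=cv2.warpPerspective(im,H,(600,600),flags=cv2.INTER_CUBIC);np.save("W.npy",W);cv2.imwrite("pics/d2.png",W[:,:,::-1])
E
```

```text
9.9 [ 0.37164279 -0.33148835  0.50199462] [[-0.985, -0.134, 0.113], [-0.175, 0.752, -0.636], [0.0, -0.646, -0.764]] [ 0.33922063  0.53239431 -2.12147301] [ -44.    -0.2   68.9  -22.8   77.9 -146.1]
tab [227.2 301. ] 0.85
pointer_tip [235.3 306.1] 0.48
grip [222.1 230.8] 0.8
foot_front [240.8 327.3] 0.7
gauge [238.9 325.2] 0.7
[232.22144166 272.97352655]
gy [-9.84512873e-01 -1.75312299e-01  1.02030436e-05] [-9.84512873e-01 -1.75312299e-01  1.02030436e-05]
```

View pics/d2.png

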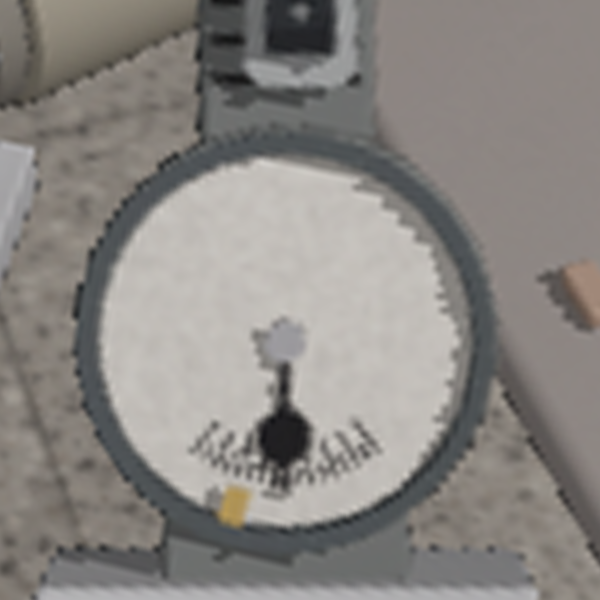

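```bash
python3 - <<'E'
from p import *
W=np.load("W.npy");o,p,R=st()
hsv=cv2.cvtColor(W,cv2.COLOR_RGB2HSV);m=((hsv[...,0]>13)&(hsv[...,0]<30)&(hsv[...,1]>100));m[:450]=0;m[540:]=0
vu=np.argwhere(m)[:,::-1].astype(float);c=vu.mean(0);w,V=np.linalg.eigh(np.cov((vu-c).T));print("tab",c,len(vu),vu.min(0),vu.max(0),"axis",V[:,1],np.arctan(V[0,1]/V[1,1]),rect(vu/1000))
g=cv2.cvtColor(W,cv2.COLOR_RGB2GRAY);wm=(g>165)&(hsv[...,1]<40);
n,l,s,cc=cv2.connectedComponentsWithStats(wm.astype(np.uint8));i=1+np.argmax([s[k,4] if s[k,1]<400 and s[k,0]>60 else 0 for k in range(1,n)]);print("white",s[i],cc[i])
hull=cv2.convexHull(np.argwhere(l==i)[:,::-1].astype(np.int32));print(cv2.fitEllipse(hull),cv2.minEnclosingCircle(hull))
k=(g<60);k[:345]=0;k[500:]=0;k[:,:240]=0;k[:,330:]=0
vv=np.argwhere(k)[:,::-1];bob=vv[(vv[:,1]>400)&(vv[:,1]<462)];print("bob",bob.mean(0), "stem",vv[(vv[:,1]<405)].mean(0))
hb=(g>120)&(g<170);hb[:310]=0;hb[375:]=0;hb[:,:255]=0;hb[:,315:]=0;print("hub",np.argwhere(hb)[:,::-1].mean(0),hb.sum())
o_,_=ray("side",[0,0]);d=o_-(p+R[:,2]*.045);d/=np.linalg.norm(d);print("view in gauge: left,up,front",d@R[:,0],-d@R[:,2],-d@R[:,1])
E
```

```text
tab [232.98830409 507.05116959] 684 [219. 490.] [246. 525.] axis [-0.23772359  0.97133284] -0.24002158089776232 (array([233.4, 506.7]), array([23.4, 33.8]), 18.4)
white [  102   159   358   366 87003] [277.87888923 330.10895027]
((280.07745361328125, 342.44024658203125), (354.0062255859375, 366.7994689941406), 153.39471435546875) ((282.929931640625, 341.4457092285156), 184.1411895751953)
bob [283.18885602 435.75      ] stem [283.60176991 385.86725664]
hub [278.97602398 343.91908092] 2002
view in gauge: left,up,front -3.5241885402731984e-05 0.11035399371418952 0.993892345694109
```

```bash
cat > fit.py <<'E'
from p import *
from scipy.optimize import minimize
im=np.mean([pic("top")[0] for _ in range(4)],0).astype(np.uint8)
print([ (n,*pp("top",n)) for n in("crown","block")])
u0,v0,w,h,S=220,185,55,50,8
crop=cv2.resize(im[v0:v0+h,u0:u0+w],None,fx=S,fy=S,interpolation=cv2.INTER_LINEAR)
cv2.imwrite("pics/blk.png",crop[:,:,::-1])
hsv=cv2.cvtColor(crop,cv2.COLOR_RGB2HSV);g=cv2.cvtColor(crop,cv2.COLOR_RGB2GRAY)
wood=(hsv[...,0]>8)&(hsv[...,0]<25)&(hsv[...,1]>75)
a=np.linspace(0,np.pi,13)
prof=[(-.03,.0),(.03,.0)]+[(.03*np.cos(t),.032+.03*np.sin(t)) for t in a]
WV=np.array([(x,y,z) for x in(-.035,.035) for y,z in prof])
BV=np.array([(x,y,z) for x in(-.05,.05) for y in(-.045,.045) for z in(0,.008)])
def mask(V,q):
    c,s=np.cos(q[2]),np.sin(q[2]);P=V@np.array([[c,s,0],[-s,c,0],[0,0,1]])+[q[0],q[1],0]
    px=np.array([(proj("top",p)-[u0,v0]+.5)*S-.5 for p in P])
    m=np.zeros(wood.shape,np.uint8);cv2.fillConvexPoly(m,cv2.convexHull(np.round(px*16).astype(np.int32)),1,shift=4);return m>0
iou=lambda a,b:(a&b).sum()/(a|b).sum()
f=lambda q:-iou(mask(WV,q),wood)
q=min((minimize(f,[.558,.402,t],method="Nelder-Mead",options=dict(initial_simplex=np.array([.558,.402,t])+np.array([[0,0,0],[.006,0,0],[0,.006,0],[0,0,.08]]))) for t in(-.2,-.1,0)),key=lambda r:r.fun)
print("wood fit",q.x,q.fun)
# base: dark bluish vs desk shadow -> report rect of dark & saturated
mb=mask(BV,q.x)&~mask(WV,q.x);out=~mask(BV,q.x)
print("base col",np.median(hsv[mb],0),"desk",np.median(hsv[out],0))
sat=(hsv[...,0]>85)&(hsv[...,0]<130)&(hsv[...,1]>25);base=sat|wood
base=cv2.morphologyEx(base.astype(np.uint8),cv2.MORPH_OPEN,np.ones((9,9)))>0
fb=lambda q:-iou(mask(BV,q)|mask(WV,q),base)
r=minimize(fb,q.x,method="Nelder-Mead",options=dict(initial_simplex=q.x+np.array([[0,0,0],[.006,0,0],[0,.006,0],[0,0,.08]])));print("base fit",r.x,r.fun)
E
python3 fit.py
```

```text
[('crown', array([242.7, 208.2]), 0.82), ('block', array([246.5, 210.2]), 0.77)]Traceback (most recent call last):
  File "fit.py", line 20, in <module>
    q=min((minimize(f,[.558,.402,t],method="Nelder-Mead",options=dict(initial_simplex=np.array([.558,.402,t])+np.array([[0,0,0],[.006,0,0],[0,.006,0],[0,0,.08]]))) for t in(-.2,-.1,0)),key=lambda r:r.fun)
  File "fit.py", line 20, in <genexpr>
    q=min((minimize(f,[.558,.402,t],method="Nelder-Mead",options=dict(initial_simplex=np.array([.558,.402,t])+np.array([[0,0,0],[.006,0,0],[0,.006,0],[0,0,.08]]))) for t in(-.2,-.1,0)),key=lambda r:r.fun)
           ~~~~~~~~^^^^^^^^^^^^^^^^^^^^^^^^^^^^^^^^^^^^^^^^^^^^^^^^^^^^^^^^^^^^^^^^^^^^^^^^^^^^^^^^^^^^^^^^^^^^^^^^^^^^^^^^^^^^^^^^^^^^^^^^^^^^^^^^^^^^^^^^^^^^^^^^
    res = _minimize_neldermead(fun, x0, args, callback, bounds=bounds,
                               **options)
    fxcc = func(xcc)
    fx = function(np.copy(x), *(wrapper_args + args))
  File "fit.py", line 19, in <lambda>
    f=lambda q:-iou(mask(WV,q),wood)
                    ~~~~^^^^^^
  File "fit.py", line 16, in mask
    px=np.array([(proj("top",p)-[u0,v0]+.5)*S-.5 for p in P])
                  ~~~~^^^^^^^^^
  File "h.py", line 13, in proj
    c=viewer.calibration(cam);x=np.array(c["R"])@np.array(X)+np.array(c["t"])
ValueError: time passes only in moves, steps and waits
```

```bash
sed -i '2a from functools import lru_cache\n@lru_cache\ndef cal(c): return viewer.calibration(c)' h.py; sed -i 's/c=viewer.calibration(cam)/c=cal(cam)/' h.py; python3 fit.py
```

```text
[('crown', array([245., 207.]), 0.95), ('block', array([243.5, 208.4]), 0.89)]
wood fit [ 0.56080408  0.40502996 -0.152106  ] -0.8877279891916235
base col [13. 13. 92.] desk [  9.  25. 147.]
base fit [ 0.57309404  0.40702781 -0.22365354] -0.5072714145737713
```

View pics/blk.png

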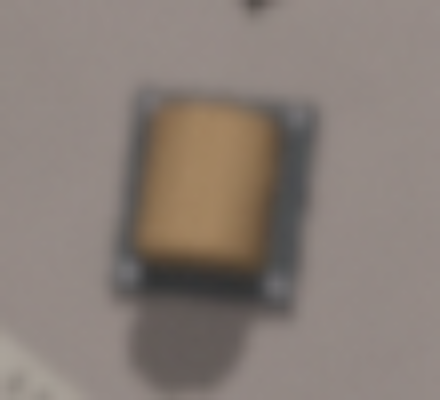

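```bash
python3 - <<'E'
from p import *
np.set_printoptions(precision=4,suppress=True)
def w(c,z): return onz("top",[220+(c[0]+.5)/8-.5,185+(c[1]+.5)/8-.5],z)[:2]
for n,L,z in(("corn",[(138,88),(315,102),(292,312),(112,295)],.006),("bolt",[(150,100),(299,118),(276,288),(127,273)],.010)):
    P=np.array([w(c,z) for c in L]);d=(P[0]-P[3]+P[1]-P[2])/2;e=(P[0]-P[1]+P[3]-P[2])/2
    print(n,P.mean(0),"len",np.linalg.norm(d),np.linalg.norm(e),"yaw",np.arctan2(d[1],d[0]),np.arctan2(-e[0],e[1]))
print(onz("top",[245,207],.062),onz("top",[242.7,208.2],.062))
E
```

```text
corn [0.5596 0.4037] len 0.1030953191456869 0.08730533468629081 yaw -0.07941808366409732 -0.08261620051050095
bolt [0.5611 0.4038] len 0.08477820874366043 0.07296521210076005 yaw -0.09548787941184946 -0.10667262323402896
[0.5591 0.3999 0.062 ] [0.5544 0.4084 0.062 ]
```

```bash
python3 - <<'E'
from p import *
np.set_printoptions(precision=3,suppress=True)
im,X=cloud("top")
for u,v in((252,180),(256,176),(265,170),(290,185),(300,200),(250,190)): print(u,v,X[v,u])
m=(X[...,2]>.08)&(X[...,0]>.4)&(X[...,1]>.2)&(X[...,0]<.75)&(X[...,1]<.55)
P=X[m];print(len(P),P.min(0),P.max(0))
H=np.zeros((7,7))
for x,y,z in P: i,j=int((x-.4)/.05),int((y-.2)/.05);H[i,j]=max(H[i,j],z)
print("rows x .4.., cols y .2..\n",H)
o,p,R=st();print(o["time_s"])
Ru=down(100)
plan([.372,-.332,.502],Ru@Ro.from_rotvec([.702,0,0]).as_matrix(),[([.35,-.24,.42],Ru,6),([.31,.05,.38],down(60),8),([.37,.25,.36],down(10),8),([.5617,.4005,.25],down(-5.5),7)],.01)
E
```

```text
252 180 [0.67  0.381 0.034]
256 176 [0.683 0.364 0.049]
265 170 [0.71  0.332 0.037]
290 185 [0.613 0.222 0.2  ]
300 200 [0.56  0.186 0.198]
250 190 [0.637 0.392 0.004]
694 [0.552 0.2   0.08 ] [0.75  0.55  0.347]
rows x .4.., cols y .2..
 [[0.    0.    0.    0.    0.    0.    0.   ]
 [0.    0.    0.    0.    0.    0.    0.   ]
 [0.    0.    0.    0.    0.    0.    0.   ]
 [0.209 0.    0.    0.    0.    0.    0.   ]
 [0.347 0.    0.    0.    0.    0.    0.   ]
 [0.333 0.085 0.    0.    0.    0.    0.097]
 [0.326 0.115 0.107 0.095 0.    0.    0.104]]
11.0
0.0009 0.0208 0.0003 -0.117 -0 -0 0.01; 0.001 0.0207 0.0027 -0.117 0 -0 0.01; 0.0009 0.0202 0.0051 -0.117 0 -0 0.01; 0.001 0.0195 0.0074 -0.117 0 -0 0.01; 0.0009 0.0185 0.0097 -0.117 0 -0 0.01; 0.001 0.0172 0.0117 -0.117 0 -0 0.01; -0.0014 0.0366 0.005 -0 0 0.087 0.01; 0.0018 0.0365 0.005 -0 0 0.088 0.01; 0.005 0.0363 0.005 -0 0 0.087 0.01; 0.0082 0.0356 0.005 -0 0 0.087 0.01; 0.0112 0.0349 0.005 -0 0 0.087 0.01; 0.0142 0.0337 0.005 -0 0 0.088 0.01
0.0171 0.0323 0.005 -0 0 0.087 0.01; 0.0199 0.0308 0.005 -0 0 0.087 0.01; 0.006 0.0254 0.0025 -0 0 0.109 0.01; 0.0087 0.0246 0.0025 -0 0 0.109 0.01; 0.0114 0.0235 0.0025 -0 0 0.109 0.01; 0.0138 0.0221 0.0025 -0 0 0.109 0.01; 0.0162 0.0205 0.0025 -0 0 0.11 0.01; 0.0183 0.0186 0.0025 -0 0 0.109 0.01; 0.0202 0.0165 0.0025 -0 0 0.109 0.01; 0.0219 0.0142 0.0025 -0 0 0.109 0.01; 0.0164 0.0307 0.0157 -0 0 0.038 0.01; 0.0176 0.03 0.0157 -0 0 0.039 0.01
0.0188 0.0294 0.0157 -0 0 0.039 0.01; 0.0198 0.0286 0.0157 -0 0 0.038 0.01; 0.021 0.0278 0.0158 -0 0 0.039 0.01; 0.022 0.027 0.0157 0 0 0.039 0.01; 0.023 0.0261 0.0157 0 0 0.038 0.01
```

>>> move_arm(plan="0.001 0.021 0 -0.117 0 0 0.01; 0.001 0.021 0.003 -0.117 0 0 0.01; 0.001 0.020 0.005 -0.117 0 0 0.01; 0.001 0.019 0.007 -0.117 0 0 0.01; 0.001 0.019 0.010 -0.117 0 0 0.01; 0.001 0.017 0.012 -0.117 0 0 0.01; -0.001 0.037 0.005 0 0 0.087 0.01; 0.002 0.036 0.005 0 0 0.087 0.01; 0.005 0.036 0.005 0 0 0.087 0.01; 0.008 0.036 0.005 0 0 0.088 0.01; 0.011 0.035 0.005 0 0 0.087 0.01; 0.014 0.034 0.005 0 0 0.088 0.01")

```text
time_s: 12.5
position: [0.3187, -0.021, 0.3899]
tool_rot: [[-0.939, 0.344, 0.002], [0.344, 0.939, -0.001], [-0.002, -0.001, -1.0]]
ft_force: [1.4, 0.6, -3.1]
grip_width: 0.0191
gripper_force: 60.4
```

>>> move_arm(plan="0.017 0.032 0.005 0 0 0.087 0.01; 0.020 0.031 0.005 0 0 0.087 0.01; 0.006 0.025 0.0025 0 0 0.109 0.01; 0.009 0.025 0.0025 0 0 0.109 0.01; 0.011 0.023 0.0025 0 0 0.109 0.01; 0.014 0.022 0.0025 0 0 0.109 0.01; 0.016 0.021 0.0025 0 0 0.11 0.01; 0.018 0.019 0.0025 0 0 0.109 0.01; 0.020 0.016 0.0025 0 0 0.109 0.01; 0.022 0.014 0.0025 0 0 0.109 0.01; 0.016 0.031 0.016 0 0 0.038 0.01; 0.018 0.030 0.016 0 0 0.039 0.01")

```text
time_s: 14.0
position: [0.4244, 0.294, 0.3276]
tool_rot: [[-0.098, 0.995, 0.002], [0.995, 0.098, 0.0], [-0.0, 0.002, -1.0]]
ft_force: [0.4, -0.5, -2.5]
grip_width: 0.019
gripper_force: 60.3
```

>>> move_arm(plan="0.019 0.029 0.016 0 0 0.039 0.01; 0.020 0.029 0.016 0 0 0.038 0.01; 0.021 0.028 0.015 0 0 0.039 0.01; 0.022 0.027 0.016 0 0 0.039 0.01; 0.023 0.026 0.016 0 0 0.038 0.01; 0 0 0 0 0 0 0.01; 0 0 0 0 0 0 0.01; 0 0 0 0 0 0 0.01")

```text
time_s: 15.0
position: [0.5599, 0.401, 0.25]
tool_rot: [[0.094, 0.996, 0.002], [0.996, -0.094, 0.001], [0.001, 0.002, -1.0]]
ft_force: [-0.8, 0.4, -2.7]
grip_width: 0.0195
gripper_force: 60.7
```

```bash
python3 - <<'E'
from p import *
o,p,R=st();print(o["time_s"],p,np.round(R,3).tolist(),o["ft_force"],o["wrist_torque"])
C=[]
for c in("side","top"):
    im,X=cloud(c)
    print(c,[(n,*pp(c,n)) for n in("grip","foot_front","foot_back","crown")])
    u,v=map(int,proj(c,p-[0,0,.06]));C.append(cv2.resize(im[v-50:v+50,u-65:u+65],(390*1,300)));print(u-65,v-50)
    m=(abs(X[...,0]-.56)<.06)&(abs(X[...,1]-.4)<.065)&(X[...,2]>.13)&(X[...,2]<.158);P=X[m]
    if len(P)>5:print(c,"foot",len(P),P.mean(0),rect(P[:,:2]))
cv2.imwrite("pics/n1.png",np.hstack(C)[:,:,::-1])
E
```

```text
15.0 [0.55993545 0.40097815 0.25004752] [[0.094, 0.996, 0.002], [0.996, -0.094, 0.001], [0.001, 0.002, -1.0]] [-0.76564378  0.39224068 -2.66784306] [0.04345461 0.07643267 0.0111825 ]
side [('grip', array([310.2, 134.8]), 0.55), ('foot_front', array([304.5, 164.9]), 0.53), ('foot_back', array([312.6, 169.9]), 0.56), ('crown', array([309.6, 187.3]), 0.79)]
242 106
side foot 111 [0.55792156 0.36926751 0.14921262] (array([560. , 381.8]), array([70.4, 38.3]), 84.2)
top [('grip', array([231.9, 195.7]), 0.37), ('foot_front', array([240.9, 209.6]), 0.38), ('foot_back', array([240.1, 200. ]), 0.46), ('crown', array([242. , 208.2]), 0.45)]
173 150
```

View pics/n1.png

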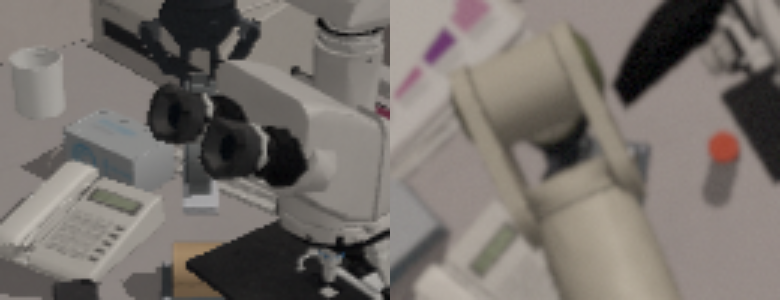

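```bash
python3 - <<'E'
from p import *
np.set_printoptions(precision=4,suppress=True)
for px,z in(((299.75,186.9),.0566),((299.75,204.5),.008),((299.4,196),.032)): print(onz("side",px,z))
E=lambda x,y,z,q:np.array([x*np.cos(q)-y*np.sin(q)+.561,x*np.sin(q)+y*np.cos(q)+.403,z])
for q in(-.06,-.1,-.14):
  for v in((-.035,.017,.0566),(-.035,-.03,.032),(-.035,-.03,.008),(-.05,-.045,.008),(-.05,.045,.008)): print(q,v,proj("side",E(*v,q)))
im=cv2.imread("pics/side0.png");np.set_printoptions(linewidth=200)
for v in(188,192,196,200,204,207): print(v,[tuple(im[v,u]) for u in range(295,304)])
E
```

```text
[0.5313 0.4151 0.0566]
[0.5267 0.3732 0.008 ]
[0.5276 0.3927 0.032 ]
-0.06 (-0.035, 0.017, 0.0566) [298.4273 185.8863]
-0.06 (-0.035, -0.03, 0.032) [298.937  198.9259]
-0.06 (-0.035, -0.03, 0.008) [299.0431 204.2156]
-0.06 (-0.05, -0.045, 0.008) [295.0099 206.8782]
-0.06 (-0.05, 0.045, 0.008) [294.4667 192.3442]
-0.1 (-0.035, 0.017, 0.0566) [298.6092 185.6658]
-0.1 (-0.035, -0.03, 0.032) [298.5992 198.7006]
-0.1 (-0.035, -0.03, 0.008) [298.7089 203.9886]
-0.1 (-0.05, -0.045, 0.008) [294.5087 206.5484]
-0.1 (-0.05, 0.045, 0.008) [294.9402 192.0289]
-0.14 (-0.035, 0.017, 0.0566) [298.806  185.4497]
-0.14 (-0.035, -0.03, 0.032) [298.2777 198.4677]
-0.14 (-0.035, -0.03, 0.008) [298.3907 203.7539]
-0.14 (-0.05, -0.045, 0.008) [294.0311 206.207 ]
-0.14 (-0.05, 0.045, 0.008) [295.4333 191.7251]
188 [(np.uint8(126), np.uint8(130), np.uint8(137)), (np.uint8(127), np.uint8(130), np.uint8(137)), (np.uint8(127), np.uint8(130), np.uint8(137)), (np.uint8(125), np.uint8(129), np.uint8(137)), (np.uint8(112), np.uint8(122), np.uint8(136)), (np.uint8(99), np.uint8(129), np.uint8(155)), (np.uint8(97), 
[... 1464 characters left out ...]
), np.uint8(51), np.uint8(49)), (np.uint8(50), np.uint8(48), np.uint8(46)), (np.uint8(51), np.uint8(55), np.uint8(60)), (np.uint8(66), np.uint8(86), np.uint8(105)), (np.uint8(65), np.uint8(85), np.uint8(104)), (np.uint8(66), np.uint8(86), np.uint8(105)), (np.uint8(63), np.uint8(84), np.uint8(103))]
207 [(np.uint8(70), np.uint8(70), np.uint8(72)), (np.uint8(82), np.uint8(80), np.uint8(76)), (np.uint8(80), np.uint8(77), np.uint8(74)), (np.uint8(80), np.uint8(78), np.uint8(73)), (np.uint8(79), np.uint8(77), np.uint8(72)), (np.uint8(78), np.uint8(77), np.uint8(72)), (np.uint8(79), np.uint8(76), np.uint8(73)), (np.uint8(77), np.uint8(75), np.uint8(72)), (np.uint8(78), np.uint8(75), np.uint8(72))]
```

>>> move_arm(plan="0 0.001 0.018 0 0 0 0.01; 0 0.001 0.018 0 0 0 0.01; 0 0 0.018 0 0 0 0.01; 0 0 0.014 0 0 0 0.01; 0 0 0.004 0 0 0 0.01; 0 0 0 0 0 0 0.01")

```text
time_s: 16.25
position: [0.5623, 0.4011, 0.177]
tool_rot: [[0.094, 0.996, 0.0], [0.996, -0.094, 0.0], [0.0, 0.0, -1.0]]
ft_force: [1.2, 0.2, -2.7]
grip_width: 0.0194
gripper_force: 60.6
```

>>> move_arm(plan="0 0 0.002 0 0 0 0.01; 0 0 0.002 0 0 0 0.01; 0 0 0 0 0 0 0.01; 0 0 0 0 0 0 0.01")

```text
time_s: 16.75
position: [0.5623, 0.4011, 0.1729]
tool_rot: [[0.094, 0.996, 0.0], [0.996, -0.094, 0.0], [0.0, 0.0, -1.0]]
ft_force: [0.5, 0.0, -2.1]
grip_width: 0.0189
gripper_force: 60.9
```

Barely above or touching; continue down in 1 mm steps.

>>> move_arm(plan="0 0 0.001 0 0 0 0.01; 0 0 0 0 0 0 0.01; 0 0 0 0 0 0 0.01")

```text
time_s: 17.12
position: [0.5623, 0.4012, 0.1728]
tool_rot: [[0.094, 0.996, 0.001], [0.996, -0.094, 0.001], [0.001, 0.001, -1.0]]
ft_force: [-1.9, -0.8, 6.4]
grip_width: 0.0194
gripper_force: 61.7
```

>>> move_arm(plan="0 0 0.001 0 0 0 0.01; 0 0 0 0 0 0 0.01; 0 0 0 0 0 0 0.01")

```text
time_s: 17.5
position: [0.5623, 0.4012, 0.1728]
tool_rot: [[0.094, 0.996, 0.002], [0.996, -0.094, 0.001], [0.001, 0.002, -1.0]]
ft_force: [-2.6, -1.2, 11.1]
grip_width: 0.0194
gripper_force: 62.6
```

```bash
python3 - <<'E'
from p import *
o,p,R=st();print(o["ft_force"],o["wrist_torque"])
E
```

```text
[-2.6108304  -1.23234011 11.12261988] [-0.4120424   0.66260223  0.01846248]
```

>>> move_arm(plan="0 0 -0.0012 0 0 0 0.01; 0 0 0 0 0 0 0.01; 0 0 0 0 0 0 0.01; 0 0 0 0 0 0 0.01; 0 0 0 0 0 0 0.01; 0 0 0 0 0 0 0.01; 0 0 0 0 0 0 0.01; 0 0 0 0 0 0 0.01; 0 0 0 0 0 0 0.01; 0 0 0 0 0 0 0.01; 0 0 0 0 0 0 0.01; 0 0 0 0 0 0 0.01")

```text
time_s: 19.0
position: [0.5623, 0.4012, 0.1728]
tool_rot: [[0.094, 0.996, 0.001], [0.996, -0.094, 0.001], [0.001, 0.001, -1.0]]
ft_force: [-2.6, -0.9, 7.0]
grip_width: 0.0193
gripper_force: 62.0
```

```bash
python3 - <<'E'
from p import *
o,p,R=st();print(p,o["ft_force"],o["wrist_torque"])
E
```

```text
[0.56230294 0.40116431 0.17283741] [-2.61025294 -0.86992935  7.04095699] [-1.75991019e-01  4.26407256e-01 -2.99566920e-04]
```

>>> move_arm(plan="0 0 -0.0012 0 0 0 0.01; 0 0 0 0 0 0 0.01; 0 0 0 0 0 0 0.01; 0 0 0 0 0 0 0.01; 0 0 0 0 0 0 0.01; 0 0 0 0 0 0 0.01; 0 0 0 0 0 0 0.01; 0 0 0 0 0 0 0.01; 0 0 0 0 0 0 0.01; 0 0 0 0 0 0 0.01; 0 0 0 0 0 0 0.01; 0 0 0 0 0 0 0.01")

```text
time_s: 20.5
position: [0.562, 0.401, 0.1729]
tool_rot: [[0.094, 0.996, -0.0], [0.996, -0.094, -0.0], [-0.0, -0.0, -1.0]]
ft_force: [-0.0, -0.0, -2.4]
grip_width: 0.0191
gripper_force: 60.7
```

>>> move_arm(plan="0 0 0.0006 0 0 0 0.01; 0 0 0 0 0 0 0.01; 0 0 0 0 0 0 0.01; 0 0 0 0 0 0 0.01; 0 0 0 0 0 0 0.01; 0 0 0 0 0 0 0.01; 0 0 0 0 0 0 0.01; 0 0 0 0 0 0 0.01; 0 0 0 0 0 0 0.01; 0 0 0 0 0 0 0.01; 0 0 0 0 0 0 0.01; 0 0 0 0 0 0 0.01")

```text
time_s: 22.0
position: [0.5622, 0.4011, 0.1729]
tool_rot: [[0.094, 0.996, 0.0], [0.996, -0.094, 0.0], [0.0, 0.0, -1.0]]
ft_force: [-2.1, -0.2, 4.3]
grip_width: 0.0191
gripper_force: 61.8
```

>>> move_arm(plan="0 0 0 0 0 0 0.01; 0 0 0 0 0 0 0.01; 0 0 0 0 0 0 0.01; 0 0 0 0 0 0 0.01; 0 0 0 0 0 0 0.01; 0 0 0 0 0 0 0.01")

```text
time_s: 22.75
position: [0.5622, 0.4011, 0.1729]
tool_rot: [[0.094, 0.996, 0.0], [0.996, -0.094, 0.0], [0.0, 0.0, -1.0]]
ft_force: [-1.2, -0.8, 5.2]
grip_width: 0.019
gripper_force: 61.8
```

```bash
python3 - <<'E'
from p import *
o,p,R=st();print(o["time_s"],p,R.tolist(),o["ft_force"],o["wrist_torque"])
# rock: lean toward tool +x (gauge +y): gauge up n, contact rolling
th=.298;r=.03;h=.1108;d=.0025 # gauge origin is d along gauge y from the TCP
n0=-R[:,2];y0=R[:,0];C=p-n0*(h+r)+y0*d
w=[]
for k in range(1,9):
    t=th*k/8;n=np.cos(t)*n0+np.sin(t)*y0;y=np.cos(t)*y0-np.sin(t)*n0
    q=C+r*n-r*t*y+h*n-d*y
    Rk=np.c_[y,R[:,1],-n];w.append((q,Rk,1))
print(w[-1])
plan(p,R,w,.01)
E
```

```text
22.75 [0.56219303 0.40110126 0.17288759] [[0.09380712330168378, 0.99559030875347, 0.0004009164915557808], [0.9955903531594703, -0.09380722104226762, 0.00023232763154781307], [0.0002689120003674817, 0.0003773546046363676, -0.9999998926449136]] [-1.17019239 -0.82469509  5.23343061] [-0.2265059   0.55949162  0.01468342]
(array([0.56528084, 0.43386117, 0.17004965]), array([[ 8.97903450e-02,  9.95590309e-01, -2.71593641e-02],
       [ 9.51778538e-01, -9.38072210e-02, -2.92092144e-01],
       [-2.93351853e-01,  3.77354605e-04, -9.56004471e-01]]), 1)
0.0041 0 -0 -0 -0.037 -0 0.01; 0.0042 -0 -0.0001 -0 -0.038 -0 0.01; 0.0041 -0 -0.0001 -0 -0.037 -0 0.01; 0.0041 -0 -0.0002 -0 -0.037 -0 0.01; 0.0041 -0 -0.0002 0 -0.037 0 0.01; 0.0042 -0 -0.0002 -0 -0.038 -0 0.01; 0.0041 -0 -0.0003 -0 -0.037 -0 0.01; 0.0041 -0 -0.0004 0 -0.037 -0 0.01
```

>>> move_arm(plan="0.0041 0 -0.0003 0 -0.037 0 0.01; 0.0042 0 -0.0001 0 -0.038 0 0.01; 0.0041 0 -0.0001 0 -0.037 0 0.01; 0.0041 0 -0.0002 0 -0.037 0 0.01; 0 0 0 0 0 0 0.01; 0 0 0 0 0 0 0.01")

```text
time_s: 23.5
position: [0.5639, 0.4178, 0.1721]
tool_rot: [[0.093, 0.996, -0.013], [0.985, -0.094, -0.147], [-0.148, 0.0, -0.989]]
ft_force: [0.7, -0.1, 1.2]
grip_width: 0.0195
gripper_force: 61.4
```

>>> move_arm(plan="0.0041 0 -0.0002 0 -0.037 0 0.01; 0.0042 0 -0.0002 0 -0.038 0 0.01; 0.0041 0 -0.0003 0 -0.037 0 0.01; 0.0041 0 -0.0003 0 -0.037 0 0.01; 0 0 0 0 0 0 0.01; 0 0 0 0 0 0 0.01; 0 0 0 0 0 0 0.01")

```text
time_s: 24.38
position: [0.5652, 0.4335, 0.1696]
tool_rot: [[0.09, 0.996, -0.028], [0.952, -0.094, -0.292], [-0.293, -0.001, -0.956]]
ft_force: [0.1, 1.6, -1.0]
grip_width: 0.0192
gripper_force: 61.2
```

```bash
python3 - <<'E'
from p import *
o,p,R=st();print(o["time_s"],p,R.round(4).tolist(),"lean",np.arcsin(-R[2,0]),o["ft_force"],o["wrist_torque"])
C=[]
for c in("side","top"):
    im,_=pic(c);print([(n,*pp(c,n)) for n in("tab","pointer_tip","foot_front")])
    u,v=map(int,proj(c,p-[0,0,.06]));C.append(cv2.resize(im[v-40:v+40,u-40:u+40],(400,400),interpolation=cv2.INTER_CUBIC))
cv2.imwrite("pics/f1.png",np.hstack(C)[:,:,::-1])
E
```

```text
24.375 [0.56522028 0.4335474  0.16962678] [[0.0897, 0.9956, -0.0282], [0.9519, -0.094, -0.2918], [-0.2931, -0.0006, -0.9561]] lean 0.2974951756727568 [ 0.09246209  1.59126127 -0.95141123] [ 0.51412795 -0.1162421  -0.00803041]
[('tab', None, 0), ('pointer_tip', None, 0), ('foot_front', array([303.8, 186. ]), 0.66)]
[('tab', None, 0), ('pointer_tip', None, 0), ('foot_front', array([244.7, 208.8]), 0.89)]
```

View pics/f1.png

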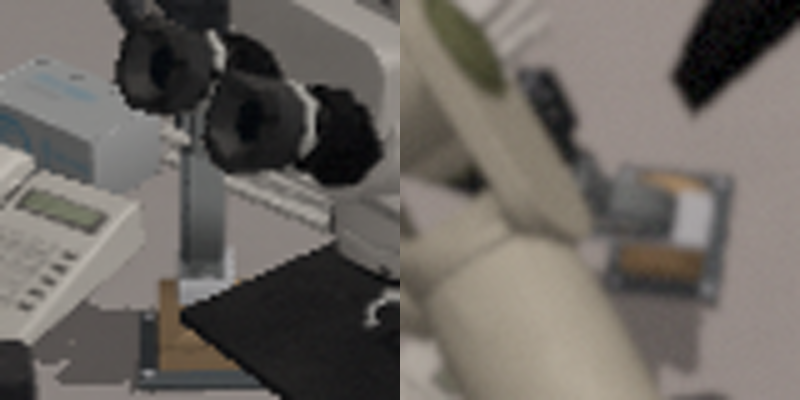

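>>> move_arm(plan="0 0 0.0003 0 0 0 0.01; 0 0 0 0 0 0 0.01; 0 0 0 0 0 0 0.01; 0 0 0 0 0 0 0.01; 0 0 0 0 0 0 0.01; 0 0 0 0 0 0 0.01; 0 0 0 0 0 0 0.01; 0 0 0 0 0 0 0.01; 0 0 0 0 0 0 0.01; 0 0 0 0 0 0 0.01; 0 0 0 0 0 0 0.01; 0 0 0 0 0 0 0.01")

```text
time_s: 26.28
position: [0.5652, 0.4337, 0.1696]
tool_rot: [[0.09, 0.996, -0.028], [0.952, -0.094, -0.292], [-0.294, -0.0, -0.956]]
ft_force: [-0.9, 1.1, -0.6]
grip_width: 0.0193
gripper_force: 60.9
```

>>> move_arm(plan="0 0 0 0 0 0 0.01; 0 0 0 0 0 0 0.01; 0 0 0 0 0 0 0.01; 0 0 0 0 0 0 0.01; 0 0 0 0 0 0 0.01; 0 0 0 0 0 0 0.01; 0 0 0 0 0 0 0.01; 0 0 0 0 0 0 0.01; 0 0 0 0 0 0 0.01; 0 0 0 0 0 0 0.01; 0 0 0 0 0 0 0.01; 0 0 0 0 0 0 0.01")

```text
time_s: 27.78
position: [0.5652, 0.4337, 0.1696]
tool_rot: [[0.09, 0.996, -0.028], [0.952, -0.094, -0.292], [-0.294, -0.0, -0.956]]
ft_force: [-0.2, -0.5, -1.0]
grip_width: 0.0193
gripper_force: 61.0
```

```bash
python3 - <<'E'
from p import *
o,p,R=st();print(o["time_s"],p,"lean",np.arcsin(-R[2,0]),o["ft_force"])
im,X=cloud("side")
# housing/foot cross-check of lean: points expressed in tool frame should match foot flat at z=+.1108-.012
L=(X-p)@R;m=(abs(L[...,1])<.022)&(abs(L[...,0])<.06)&(L[...,2]>.085)&(L[...,2]<.115);Q=L[m];print(len(Q),Q.min(0),Q.max(0),"-y end x",np.percentile(Q[:,0],[3,10]))
im,X=cloud("top");L=(X-p)@R;m=(abs(L[...,1])<.018)&(L[...,0]<-.02)&(L[...,0]>-.045)&(L[...,2]>.08)&(L[...,2]<.115);Q=L[m];print("foot top depth in tool z (expect .0988)",len(Q),np.median(Q[:,2]) if len(Q) else None)
E
```

```text
27.775 [0.56522292 0.43368089 0.16962516] lean 0.2980216001142514 [-0.1583817  -0.53817464 -1.00283025]
87 [-0.05208506 -0.02022522  0.08714369] [0.04253121 0.02091154 0.11457699] -y end x [-0.05067944 -0.04794215]
foot top depth in tool z (expect .0988) 64 0.0984319054005646
```

>>> move_arm(plan="0 0 0.0004 0 0 0 0.01; 0 0 0 0 0 0 0.01; 0 0 0 0 0 0 0.01; 0 0 0 0 0 0 0.01; 0 0 0 0 0 0 0.01; 0 0 0 0 0 0 0.01; 0 0 0 0 0 0 0.01; 0 0 0 0 0 0 0.01; 0 0 0 0 0 0 0.01; 0 0 0 0 0 0 0.01; 0 0 0 0 0 0 0.01; 0 0 0 0 0 0 0.01")

```text
time_s: 29.38
position: [0.5653, 0.4336, 0.1696]
tool_rot: [[0.09, 0.996, -0.027], [0.952, -0.094, -0.292], [-0.293, 0.0, -0.956]]
ft_force: [-1.8, 0.6, 5.3]
grip_width: 0.019
gripper_force: 61.8
```

>>> move_arm(plan="0 0 -0.0002 0 0 0 0.01; 0 0 0 0 0 0 0.01; 0 0 0 0 0 0 0.01; 0 0 0 0 0 0 0.01; 0 0 0 0 0 0 0.01; 0 0 0 0 0 0 0.01; 0 0 0 0 0 0 0.01; 0 0 0 0 0 0 0.01; 0 0 0 0 0 0 0.01; 0 0 0 0 0 0 0.01; 0 0 0 0 0 0 0.01; 0 0 0 0 0 0 0.01")

```text
time_s: 30.88
position: [0.5653, 0.4336, 0.1696]
tool_rot: [[0.09, 0.996, -0.027], [0.952, -0.094, -0.292], [-0.293, 0.0, -0.956]]
ft_force: [-1.4, 1.2, 4.5]
grip_width: 0.019
gripper_force: 61.8
```

```bash
python3 - <<'E'
from p import *
o,p,R=st();print(o["time_s"],p,"lean",np.arcsin(-R[2,0]),o["ft_force"])
if -1.5<o["ft_force"][2]<7: print(env.close_job())
E
```

```text
30.875 [0.56529433 0.43362738 0.16958226] lean 0.2978091947331883 [-1.40330846  1.22017156  4.45841737]
the job is handed in; nothing more can be done
None
```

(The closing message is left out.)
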